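Shift the jar mill into third gear

TASK

The bench jar mill is switched off and its gearstick stands somewhere in the left-hand track of the H-shaped gate, between first (far left) and second (near left). Push the stick with the fingertips, without gripping or forcing it, through neutral across to the right-hand track and then forward, fully home into third (far right, the slot marked with three red dots). Leave the grinding jar lying on the rollers and the tin and vials round the mill where they are.

Things in the scene. Friction and masses are not known exactly. Their poses are not given: they have to be found in the camera images.
- jar_mill: Bench jar mill, fixed: blue gearbox (156 x 132 mm, top 114 mm up) carrying the gearstick, aluminium motor on its right (to y = -154 mm, top 123 mm), two black rollers on its left ending in a blue bearing block (y = +265 mm, top 106 mm). Origin: on the worktop below the stick's neutral middle. x forward, away from the operator; y left along the rollers; z up. Turned up to 0.3 rad.
- gate (a point): Centre of the H-shaped gate, on top of its 100 x 100 mm steel plate, 134 mm above the worktop; axes as jar_mill. Two tracks run forward and back, joined at mid-length by one cross passage. Far left: first (one dot), near left: second (two), far right: third (three red dots), near right: fourth (four). Slots are 14 mm wide, the stick's shaft 10 mm.
- knob (a point): Centre of the gearstick's black ball knob, 36 mm in diameter, 180 mm from the stick's ball pivot, which lies 30 mm above jar_mill's origin: 210 mm up in neutral, up to 7 mm lower in a slot. In jar_mill's axes it swings 36 mm forward or back and 36 mm left or right of the middle (third: x +35, y -36, z 203 mm). From 18 to 27 mm below its centre is a 17 mm collar, then the shaft.
- shift_fore (a joint): Forward and back swing of the stick, rad: 0 neutral (cross passage), +0.2 fully forward (first or third), -0.2 fully back (second or fourth), stops at both. Starts anywhere. The stick can cross only within about 0.02 of 0; the rounded corners of the gate lead it in. It stays where it is left and takes about 3 N at the knob to move.
- shift_side (a joint): Sideways swing of the stick, rad: -0.2 left-hand track (first and second), +0.2 right-hand track (third and fourth), stops at both. Starts at -0.2. Same friction as shift_fore. In a slot it has about 0.02 of side play.
- grinding_jar: White ceramic grinding jar with a steel lid, loose, lying on the two rollers along the mill's y: 84 mm in diameter, 124 mm long, about 0.7 kg, its right-hand end about 90 mm left of the gate's centre, its top 160 mm above the worktop. Origin: on its axis at mid-length. Leave it.
- sample_tin: White lidded sample tin, 68 mm in diameter, 41 mm high, loose on the worktop behind the gearbox. Origin: centre of its underside. Leave it.
- vial_black: Glass sample vial with a black cap, 25 mm in diameter, 52 mm high, loose on the worktop in front of the mill. Origin: centre of its underside. Leave it.
- vial_white: Glass sample vial with a white cap, 25 mm in diameter, 52 mm high, loose on the worktop in front of the mill. Origin: centre of its underside. Leave it.
Things that resemble listed ones, but are neither listed nor needed, are in the scene too. Leave any green or turquoise look-alike of the grinding_jar alone. What is shaped like the vial_white but purple is not meant.

How it is judged:
On the way:
1. the stick is across, in the cross passage at the right-hand track (value of joint shift_side above 0.12 rad and value of joint shift_fore between -0.08 and 0.08 rad), for 0.02 s.
At the end, for the whole second after the job is handed in: The gearstick rests in third: shift_fore above 0.165 and shift_side above 0.16 rad (stops at 0.2), not moving; the grinding jar still lies on the rollers and jar, tin and vials are within 15 mm of where they stood, vials upright (value of joint shift_fore above 0.165 rad and value of joint shift_side above 0.16 rad and velocity of joint shift_fore between -0.05 and 0.05 rad/s and z of grinding_jar in the frame of jar_mill above 0.113 m and distance of each of grinding_jar, sample_tin, vial_black, vial_white from where it was at the start of the episode below 0.015 m and angle between each of vial_black, vial_white's own z axis and vertical below 0.2 rad); the robot touches nothing.
It fails at once if the gearstick is gripped or forced (more than 30 N of finger contact) (contact force between the fingers and shift_side above 30 N).
It fails at once if the grinding jar is lifted or pushed along by more than 15 mm (distance of grinding_jar from where it was at the start of the episode above 0.015 m).
It fails at once if the tin or a vial is moved by more than 15 mm (distance of any of sample_tin, vial_black, vial_white from where it was at the start of the episode above 0.015 m).
It also fails if it takes over 50 s, if anything falls off the work surface, if the arm or the gripper's body presses on something with over 40 N, if the wrist force passes 120 N, or if a joint passes its speed limit or range.

ROBOT

A 6-joint arm with a two-finger parallel gripper is mounted at the origin on a cart in front of the work surface, level with it; the furniture and walls round the work are solid. World frame = base frame: x ahead of the robot, y to its left, z up, the work surface at z = 0. Lengths are in m, angles in rad, forces in N, time in s.
With the tool pointing down it reaches from about 0.375 to 0.9 m from the base axis. Payload 3.1 kg.
Tool frame: the origin (TCP) lies between the finger pads; the fingertips stand 22 mm ahead of it and the grasp point (between the pads) lies 3 mm ahead of it; z points along the fingers, y is the line along which they close (so a half turn about z gives the same grasp; the last joint's range is limited). The gripper opens to 87 mm and grips with 3 to 60 N. Pads are 19 mm wide; open, the fingers measure 117 mm over their backs; the gripper's body (75 mm by 190 mm) begins 51 mm behind the grasp point.
Start: joints at [0.931, 0.527, 1.433, -0, 1.181, -0.178], TCP at [0.278, 0.56, 0.245] pointing down, gripper open.
Joint ranges: [-3.08, 3.08], [-0.75, 2.2], [0.22, 2.44], [-1.43, 4.57], [0, 2.65], [-2.85, 2.85]. Speed limits (rad/s): [2.79, 2.79, 3.14, 3.14, 3.14, 3.14].

INTERFACE

Orientations are given as a unit quaternion [x, y, z, w].
In Python, from rig import robot gives the robot as it stands.
- The arm moves only by the tool move_arm, never from a script. Its argument "series" is text: rows parted by semicolons, each of 6 numbers parted by spaces: the shift along the tool's x, y, z in mm, then the turn, a rotation vector about the tool's x, y, z in degrees. In form: dx dy dz ax ay az; .... A call has 1 to 8 rows; each row is the pose to reach, as a shift and turn from the pose commanded when the call began, along the tool's axes at that moment; what a row does not reach only later rows make up. A row lasts 1/12 s, in which the tool goes at most 41.7 mm and 7.16 degrees, less where a joint would pass 70% of its speed; a pose out of reach is approached as far as the arm can. A call with a gripper value outside its range is refused whole. "jaw" is the opening, from 0 (shut) to 1 (fully open), set as the call begins (left out, the last holds). The fingers move at their own pace and stop on an object; "newtons" is the grip in N (left out, the last holds). Time passes only in rows, so rows that repeat a pose let the fingers close. It gives the time, the measured TCP pose, the force, the opening and the grip force at its end, in the units of the state.
- robot.get_obs(): the state, without advancing time (a new reading comes with each control period).
- robot.camera(name): name is "side" or "top" or "wrist"; returns a dict with "img" (384x512x3 uint8, red, green, blue), "mtx" (3x3 intrinsics, pixels), "world_to_cam" (4x4, takes a point from world to camera coordinates). Camera axes: x right, y down, z forward; pixel columns grow to the right and rows downward; lengths in m; the calibration is good to about 2 mm. A picture is of the moment at which its call begins. There is no depth.
- robot.hand_in(): hands the job in; it is judged then, once.
Trained networks look in a picture, given as the dict that the camera call returned (one of the last four; its "shot" number tells which), for a name from the list of things; names that differ only in an ending like _2 or _b are one class to them, and where a whole thing is asked for, a point or a joint stands for the part that bears it (a point fixed in the world has none). Each returns a list of dicts, best first, with "p" (0 to 1); they miss things now and then, are a little off and sometimes report something else, mostly with a low value. They report only what shows in the picture. A call takes as long as a camera call. They do not tell look-alikes from the thing itself.
- robot.search_frame(picture, thing): "xyz" ([x, y, z] in m, in world coordinates, good to about 4 mm: the middle of the surface that is visible of it).
- robot.tip_of(picture, thing): "xyz" ([x, y, z] in m, in world coordinates, good to about 4 mm: a listed point, or the origin of a listed thing).
The state is a dict: "time": time; "q": joint angles; "joint_velocities": joint speeds; "joint_torque": joint torques, N m; "position": TCP position; "tool_rot": TCP orientation; "ft_force": force on the tool from outside, world axes, zero at the start; "moment": the same for the moment, N m; "grip_width": finger opening in m; "grip_force": force on a finger pad.
Only numpy, scipy, OpenCV 4.12 (cv2) and the standard library are available. Lean on these libraries where they do the work, as an engineer would, in place of code of your own. Each camera call takes 0.05 s, during which the arm holds its last target. There are 200 camera calls.

## Working session

There is one attempt and no reset: what is moved stays moved. The work goes in short steps, Python scripts to look and compute and a tool call to move; the robot and the scene stay as the last step left them, time stands still between calls to the robot, and variables do not carry over. Pictures are saved under pics/ and viewed, at most 10 in all, crops included, and the job is handed in when it is done.

Besides the shell and the picture viewer there is one more tool, called after "Request:" as name(argument=value, ...), one argument or row to a line, values as JSON. move_arm: Moves the arm, as the interface text tells. Its arguments: {"type":"object","properties":{"series":{"type":"string"},"jaw":{"type":"number"},"newtons":{"type":"number"}},"required":["series"]}

```bash
mkdir -p pics; cat > h.py <<'E'
import numpy as np, cv2
from rig import robot
from scipy.spatial.transform import Rotation as R
def save(c,n): cv2.imwrite('pics/'+n,c['img'][:,:,::-1])
def px(c,p):
    q=c['world_to_cam']@np.r_[p,1]; u=c['mtx']@q[:3]; return u[:2]/u[2]
E
python3 - <<'E'
from h import *
ims=[]
for n in ('side','top'):
    c=robot.camera(n); ims.append(c['img'])
    for t in ('jar_mill','gate','knob','grinding_jar'):
        for d in robot.tip_of(c,t)[:2]: print(n,t,np.round(d['xyz'],3),round(d['p'],2),px(c,d['xyz']).round())
cv2.imwrite('pics/a.png',cv2.resize(np.vstack(ims),(450,675))[:, :, ::-1][:600]) if 0 else None
cv2.imwrite('pics/side.png',ims[0][:,:,::-1]);cv2.imwrite('pics/top.png',ims[1][:,:,::-1])
o=robot.get_obs();print(o['time'],o['position'],o['tool_rot'],R.from_quat(o['tool_rot']).as_matrix().round(3))
E
```

```text
side jar_mill [ 0.504 -0.008  0.002] 0.58 [224. 258.]
side gate [ 0.501 -0.012  0.134] 0.67 [219. 220.]
side knob [ 0.502 -0.007 -0.   ] 0.67 [224. 258.]
side knob [0.516 0.023 0.207] 0.66 [231. 190.]
side grinding_jar [0.519 0.14  0.118] 0.93 [265. 197.]
side grinding_jar [0.407 0.387 0.047] 0.75 [285. 166.]
top jar_mill [ 0.502 -0.011 -0.   ] 0.72 [290. 216.]
top gate [ 0.505 -0.01   0.132] 0.92 [294. 206.]
top knob [0.51  0.024 0.202] 0.55 [282. 199.]
top knob [ 0.501 -0.011 -0.002] 0.18 [290. 216.]
top grinding_jar [0.517 0.14  0.119] 0.96 [233. 203.]
top grinding_jar [0.406 0.383 0.04 ] 0.73 [140. 250.]
0.5 [0.27785563 0.5597719  0.24453144] [ 2.28364767e-01  9.73575642e-01 -3.74872854e-05 -4.04783545e-06] [[-0.896  0.445 -0.   ]
 [ 0.445  0.896 -0.   ]
 [-0.    -0.    -1.   ]]
```

View pics/side.png

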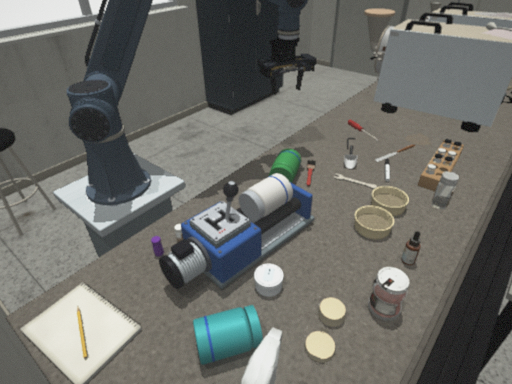

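View pics/top.png

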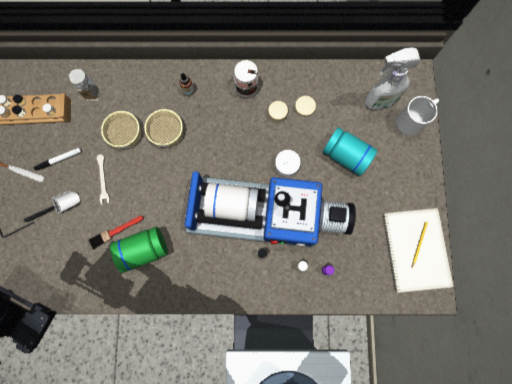

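Side view: the black knob is at (231,188) on the stick over the H-gate, and the white jar lies on the rollers at (265,197). The green jar at (287,165) and teal jar at (228,335) are look-alikes. Top view: knob (283,199), gate centre (294,206), white jar (233,203), tin (288,162), vials black (263,253) and white (303,266), purple look-alike (328,270). Only one thing could be taken for the knob, the ball on the gate; the black-capped vial at (263,253) and the round motor end at (345,218) don't fit because of their height and place. I'll check with one close crop.

```bash
python3 - <<'E'
from h import *
A={}
for n in ('side','top')*3:
    c=robot.camera(n)
    for t in ('gate','knob','grinding_jar'):
        for d in robot.tip_of(c,t):
            if d['p']>.3 and abs(d['xyz'][1])<.3 and d['xyz'][2]>.08: A.setdefault(t,[]).append(d['xyz']);break
m={k:np.mean(v,0) for k,v in A.items()}
for k in A: print(k,len(A[k]),m[k].round(4),np.std(A[k],0).round(4))
v=m['grinding_jar']-m['gate']; print('yaw',-np.arctan2(v[0],v[1]))
cv2.imwrite('pics/crop.png',cv2.resize(c['img'][160:260,220:360],(784,560),interpolation=cv2.INTER_CUBIC)[:,:,::-1])
print(px(c,m['gate']),px(c,m['knob']))
E
```

```text
gate 6 [ 0.5021 -0.0087  0.135 ] [0.0019 0.0026 0.0015]
knob 6 [0.5136 0.0439 0.1922] [0.0023 0.0423 0.0329]
grinding_jar 6 [0.5151 0.1154 0.122 ] [0.0053 0.0544 0.0043]
yaw -0.10447854351527988
[293.79772744 207.47884669] [273.08149194 198.37771333]
```

View pics/crop.png

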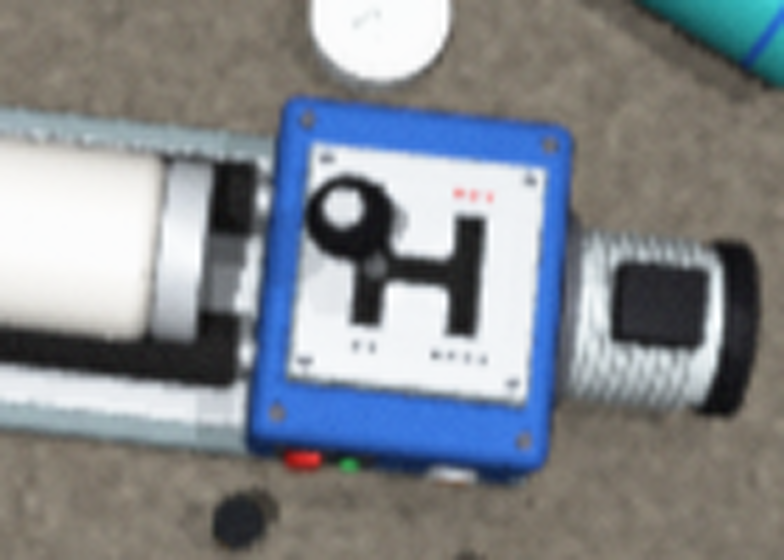

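Request:
move_arm(
  series="0 0 -20 0 0 -7; 0 0 -40 0 0 -14; 0 0 -60 0 0 -20.7",
  jaw=0,
  newtons=10,
)

```text
time: 1.95
position: [0.2777, 0.5596, 0.3048]
tool_rot: [0.047, 0.999, -0.001, -0.0]
ft_force: [0.4, -0.4, 0.7]
grip_width: 0.0743
grip_force: 0.0
```

The crop shows the knob at crop px (350,217), in the far-left half of the gate. The red three-dot mark for third is at (473,196). The plate screws are at (326,157), (531,180), (513,384) and (304,362), which I'll use for an exact fit.

```bash
cat >> h.py <<'E'
def back(c,uv,z):
    M=np.linalg.inv(c['world_to_cam']); d=M[:3,:3]@np.linalg.inv(c['mtx'])@np.r_[uv,1]; o=M[:3,3]
    return o+d*(z-o[2])/d[2]
E
python3 - <<'E'
from h import *
c=robot.camera('top')
f=lambda p:np.array(p)/5.6+[220-.4,160-.4]
P=[back(c,f(p),.134) for p in ((326,157),(531,180),(513,384),(304,362))]
g=np.mean(P,0); a=(P[0]+P[3]-P[1]-P[2])[:2]; b=(P[0]+P[1]-P[2]-P[3])[:2]
y1=-np.arctan2(a[0],a[1]); y2=np.arctan2(b[1],b[0]); yaw=(y1+y2)/2
print(g,y1,y2,np.linalg.norm(a)/2,np.linalg.norm(b)/2)
k=back(c,f((350,217)),.207); cc,s=np.cos(yaw),np.sin(yaw); d=k-g
print('knob',k,'mill frame',cc*d[0]+s*d[1],-s*d[0]+cc*d[1])
o=robot.get_obs(); Rm=R.from_quat(o['tool_rot']).as_matrix(); print(Rm.round(3),o['position'])
E
```

```text
[ 0.50150161 -0.01010114  0.134     ] -0.10885878339555954 -0.11509225877257652 0.08963131245671475 0.08997425218355422
knob [0.51086598 0.02437684 0.207     ] mill frame 0.005453100774662446 0.03530844289436268
[[-0.996  0.089  0.005]
 [ 0.089  0.996  0.006]
 [-0.004  0.007 -1.   ]] [0.27908462 0.56157103 0.30988149]
```

Request:
move_arm(
  series="-21 -31 0 0 0 0.7; -43 -63 0 0 0 0.7; -65 -95 0 0 0 0.7; -87 -126 0 0 0 0.7; -108 -158 0 0 0 0.7; -130 -190 0 0 0 0.7; -152 -221 0 0 0 0.7; -173 -253 0 0 0 0.7",
)

```text
time: 2.67
position: [0.4256, 0.2893, 0.3045]
tool_rot: [0.057, 0.998, 0.0, 0.0]
ft_force: [1.2, -0.7, 0.2]
grip_width: 0.0175
grip_force: 0.0
```

Request:
move_arm(
  series="-21 -31 0 0 0 0; -43 -63 0 0 0 0; -65 -95 0 0 0 0; -87 -126 0 0 0 0; -108 -158 0 0 0 0; -130 -190 0 0 0 0; -152 -221 0 0 0 0; -173 -253 0 0 0 0",
)

```text
time: 3.33
position: [0.5693, 0.0183, 0.3044]
tool_rot: [0.057, 0.998, 0.0, 0.0]
ft_force: [0.8, 0.0, 0.8]
grip_width: 0.0003
grip_force: 0.0
```

```bash
cat >> h.py <<'E'
G=np.array([.5015,-.0101]);YAW=-.112
def mill(p):
    d=np.array(p[:2])-G;c,s=np.cos(YAW),np.sin(YAW);return np.r_[c*d[0]+s*d[1],-s*d[0]+c*d[1],p[2]]*1000
def st():
    o=robot.get_obs();Rm=R.from_quat(o['tool_rot']).as_matrix()
    print('t',round(o['time'],2),'mill mm',mill(o['position']).round(1),'yawerr deg',np.degrees(np.arctan2(Rm[1,1],Rm[0,1])-np.pi/2-YAW).round(2),'F',np.round(o['ft_force'],1),'w',o['grip_width'])
def knob():
    for n in ('side','top'):
        c=robot.camera(n)
        for d in robot.tip_of(c,'knob'):
            if d['xyz'][2]>.17: print(n,mill(d['xyz']).round(1),round(d['p'],2));break
    return c
E
python3 - <<'E'
from h import *
c=robot.camera('wrist');save(c,'w1.png');st();knob();st()
E
```

```text
t 3.38 mill mm [ 69.3  29.4 304.5] yawerr deg -0.33 F [ 4.  -2.5  0.6] w -5.452977947159696e-06
side [ 12.   37.2 208.7] 0.56
t 3.58 mill mm [ 62.6  37.8 304. ] yawerr deg -0.07 F [-0.2 -0.5 -0.3] w 0.0003874460677139534
```

View pics/w1.png

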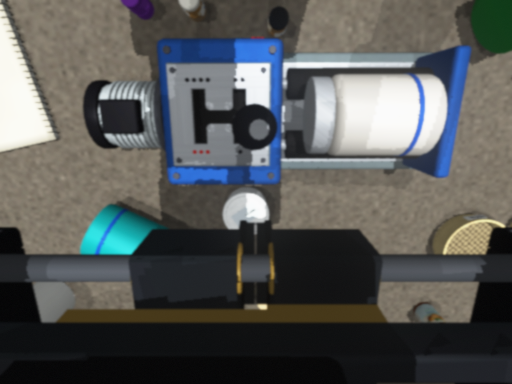

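The wrist view shows the knob at (256,127) on the left track, on the forward side. The cross passage is at (222,117), and third's red dots are at (201,153). The closed fingers point down beyond the far edge of the gate.

Request:
move_arm(
  series="0 -1 30 0 0 0; 0 -1 60 0 0 0; 0 -1 87 0 0 0; 0 -1 87 0 0 0; 0 -1 87 0 0 0",
)

```text
time: 4.0
position: [0.5669, 0.0208, 0.2167]
tool_rot: [0.055, 0.998, 0.0, -0.002]
ft_force: [0.1, 0.2, 0.6]
grip_width: 0.0005
grip_force: 0.0
```

```bash
python3 - <<'E'
from h import *
st();knob();c=robot.camera('wrist')
for d in robot.tip_of(c,'knob')[:2]+robot.tip_of(c,'gate')[:1]: print('wrist',mill(d['xyz']).round(1),d['p'])
E
```

```text
t 4.0 mill mm [ 61.6  38.  216.7] yawerr deg 0.11 F [0.1 0.2 0.6] w 0.0004668595746940587
side [  9.1  36.4 206.5] 0.42
wrist [  5.   34.1 207.4] 0.88
wrist [  0.9  -1.  133.9] 0.86
```

Request:
move_arm(
  series="15 -1 0 0 0 0; 24 -1 0 0 0 0; 27 -1 0 0 0 0; 30 -1 0 0 0 0; 32 -1 0 0 0 0; 33 -1 0 0 0 0; 34 -1 0 0 0 0; 34 -1 0 0 0 0",
)

```text
time: 5.02
position: [0.5361, 0.0217, 0.2181]
tool_rot: [0.056, 0.998, -0.0, 0.002]
ft_force: [2.7, 0.4, 1.2]
grip_width: 0.0003
grip_force: 1.3
```

```bash
python3 - <<'E'
from h import *
st();knob();c=robot.camera('wrist');save(c,'w2.png')
for d in robot.tip_of(c,'knob')[:2]+robot.tip_of(c,'gate')[:1]: print('wrist',mill(d['xyz']).round(1),d['p'])
E
```

```text
t 5.02 mill mm [ 30.9  35.5 218.1] yawerr deg 0.01 F [2.7 0.4 1.2] w 0.00031301047574581304
side [  8.1  35.9 207.8] 0.68
wrist [  3.9  35.1 205.5] 0.77
wrist [  4.1  -4.2 133.6] 0.76
```

View pics/w2.png

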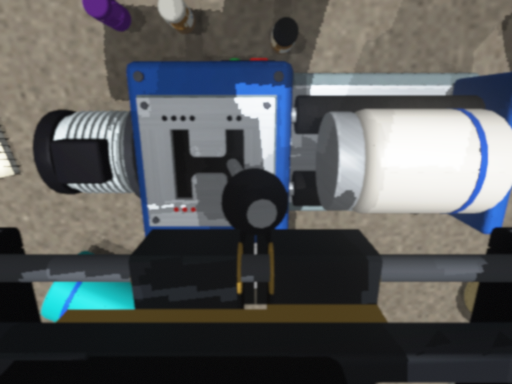

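The wrist view shows the fingertip touching the knob's front at (255,235). The shaft reaches the gate near (234,165), about level with the cross passage (rows 157–172). I'll push about 3 mm more.

Request:
move_arm(
  series="1 0 0 0 0 0; 2 0 0 0 0 0; 3 0 0 0 0 0; 3 0 0 0 0 0; 3 0 0 0 0 0",
)

```text
time: 5.78
position: [0.5314, 0.0223, 0.2175]
tool_rot: [0.056, 0.998, -0.0, -0.0]
ft_force: [2.9, -0.2, 2.2]
grip_width: 0.0005
grip_force: 1.5
```

```bash
python3 - <<'E'
from h import *
st();knob();st()
E
```

```text
t 5.78 mill mm [ 26.1  35.5 217.5] yawerr deg 0.02 F [ 2.9 -0.2  2.2] w 0.0004763761041772026
t 5.98 mill mm [ 26.1  35.5 217.5] yawerr deg 0.01 F [2.5 0.2 3. ] w 0.00042958559692936956
```

Request:
move_arm(
  series="-20 0 0 0 0 0; -22 25 0 0 0 0; -22 50 0 0 0 0; 5 50 0 0 0 0; 25 50 0 0 0 0; 25 50 0 0 0 0; 25 42 0 0 0 0; 25 42 0 0 0 0",
)

```text
time: 6.65
position: [0.5109, 0.0657, 0.2171]
tool_rot: [0.056, 0.998, -0.0, -0.001]
ft_force: [-0.1, 0.1, -0.0]
grip_width: 0.0005
grip_force: 0.0
```

```bash
python3 - <<'E'
from h import *
st();knob();st();c=robot.camera('wrist');save(c,'w3.png')
for d in robot.tip_of(c,'knob')[:2]: print('wrist',mill(d['xyz']).round(1),d['p'])
E
```

```text
t 6.65 mill mm [  0.9  76.4 217.1] yawerr deg 0.01 F [-0.1  0.1 -0. ] w 0.0004858920877156748
side [  3.4  35.8 206.1] 0.6
t 6.85 mill mm [  1.9  77.1 217.5] yawerr deg -0.04 F [-0.3 -0.6  0.3] w 0.00032327563320206276
wrist [ -0.8  36.5 208.4] 0.59
```

View pics/w3.png

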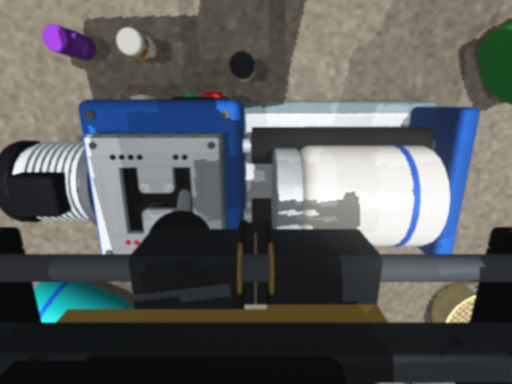

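The wrist view shows the fingers left of the knob (about (183,230)), with the shaft at (185,200) level with the cross passage (row about 198). The jar is clear below. I'll push right.

Request:
move_arm(
  series="0 -6 0 0 0 0; 0 -10 0 0 0 0; 0 -14 0 0 0 0; 0 -17 0 0 0 0; 0 -20 0 0 0 0; 0 -23 0 0 0 0",
)

```text
time: 7.45
position: [0.5093, 0.0444, 0.2181]
tool_rot: [0.056, 0.998, 0.001, 0.001]
ft_force: [0.7, 4.3, 3.0]
grip_width: 0.0004
grip_force: 2.2
```

```bash
python3 - <<'E'
from h import *
st();knob();st()
E
```

```text
t 7.45 mill mm [  1.7  55.1 218.1] yawerr deg -0.03 F [0.7 4.3 3. ] w 0.0003570611162307914
side [  5.3  29.3 209.5] 0.83
t 7.65 mill mm [  1.5  54.7 217.8] yawerr deg 0.01 F [0.3 3.5 3.9] w 0.0005791952123414922
```

Request:
move_arm(
  series="0 -6 0 0 0 0; 0 -12 0 0 0 0; 0 -18 0 0 0 0; 0 -24 0 0 0 0; 0 -30 0 0 0 0; 0 -36 0 0 0 0; 0 -42 0 0 0 0; 0 -46 0 0 0 0",
)

```text
time: 8.32
position: [0.5035, -0.0028, 0.2174]
tool_rot: [0.056, 0.998, -0.0, -0.0]
ft_force: [1.2, 1.7, 1.8]
grip_width: 0.0004
grip_force: 1.6
```

```bash
python3 - <<'E'
from h import *
st();knob();st()
E
```

```text
t 8.32 mill mm [  1.2   7.5 217.4] yawerr deg -0.01 F [1.2 1.7 1.8] w 0.0003786479983380176
side [  4.2 -16.7 210.4] 0.87
t 8.52 mill mm [  1.1   8.  217.3] yawerr deg 0.01 F [0.2 1.1 1. ] w 0.00025472844723301263
```

Request:
move_arm(
  series="0 -3 0 0 0 0; 0 -6 0 0 0 0; 0 -8 0 0 0 0; 0 -9 0 0 0 0; 0 -10 0 0 0 0; 0 -11 0 0 0 0",
)

```text
time: 9.02
position: [0.5022, -0.0126, 0.2172]
tool_rot: [0.056, 0.998, 0.0, -0.0]
ft_force: [1.2, 2.5, -1.5]
grip_width: 0.0004
grip_force: 1.4
```

```bash
python3 - <<'E'
from h import *
st();knob();st();c=robot.camera('wrist');save(c,'w4.png')
for d in robot.tip_of(c,'knob')[:2]: print('wrist',mill(d['xyz']).round(1),d['p'])
c=robot.camera('top');cv2.imwrite('pics/c2.png',cv2.resize(c['img'][160:260,220:360],(784,560),interpolation=cv2.INTER_CUBIC)[:,:,::-1])
E
```

```text
t 9.02 mill mm [  1.   -2.4 217.2] yawerr deg 0.02 F [ 1.2  2.5 -1.5] w 0.00035078001535813086
side [  4.8 -29.6 208.1] 0.66
t 9.22 mill mm [  1.   -2.4 217.3] yawerr deg 0.02 F [ 0.6  2.8 -1.8] w 0.0004275827515702103
```

View pics/w4.png

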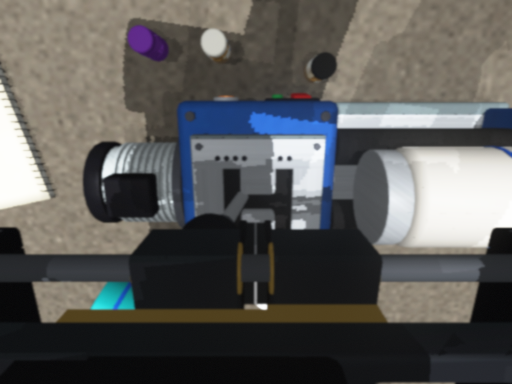

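The shaft leans right at (235,208), at the inner edge of the right track (x about 223–240), and the knob is near (212,225). The force is still only friction, so I'll push a little further towards the stop.

Request:
move_arm(
  series="0 -1 0 0 0 0; 0 -2 0 0 0 0; 0 -3 0 0 0 0; 0 -3 0 0 0 0",
)

```text
time: 9.7
position: [0.502, -0.0158, 0.2175]
tool_rot: [0.056, 0.998, 0.0, -0.0]
ft_force: [1.2, 3.1, -2.4]
grip_width: 0.0006
grip_force: 1.3
```

Request:
move_arm(
  series="0 -1 0 0 0 0; 0 -2 0 0 0 0; 0 -3 0 0 0 0; 0 -3 0 0 0 0",
)

```text
time: 10.03
position: [0.5018, -0.0188, 0.2175]
tool_rot: [0.056, 0.998, -0.0, -0.0]
ft_force: [0.5, 2.2, -1.8]
grip_width: 0.0004
grip_force: 1.3
```

Request:
move_arm(
  series="0 -1 0 0 0 0; 0 -2 0 0 0 0; 0 -2 0 0 0 0",
)

```text
time: 10.28
position: [0.5016, -0.0208, 0.2175]
tool_rot: [0.056, 0.998, -0.0, -0.0]
ft_force: [-0.2, 3.0, -3.3]
grip_width: 0.0002
grip_force: 1.4
```

```bash
python3 - <<'E'
from h import *
st();c=knob();st();cv2.imwrite('pics/c2.png',cv2.resize(c['img'][160:260,220:360],(784,560),interpolation=cv2.INTER_CUBIC)[:,:,::-1])
c=robot.camera('side');cv2.imwrite('pics/s2.png',cv2.resize(c['img'][160:290,160:330],(784,600),interpolation=cv2.INTER_CUBIC)[:,:,::-1])
E
```

```text
t 10.28 mill mm [  1.3 -10.6 217.5] yawerr deg 0.01 F [-0.2  3.  -3.3] w 0.0001904619382000592
side [  3.7 -34.1 210.4] 0.72
t 10.48 mill mm [  1.3 -10.5 217.6] yawerr deg 0.02 F [-0.5  3.3 -2.2] w 0.00047050820461210185
```

View pics/s2.png

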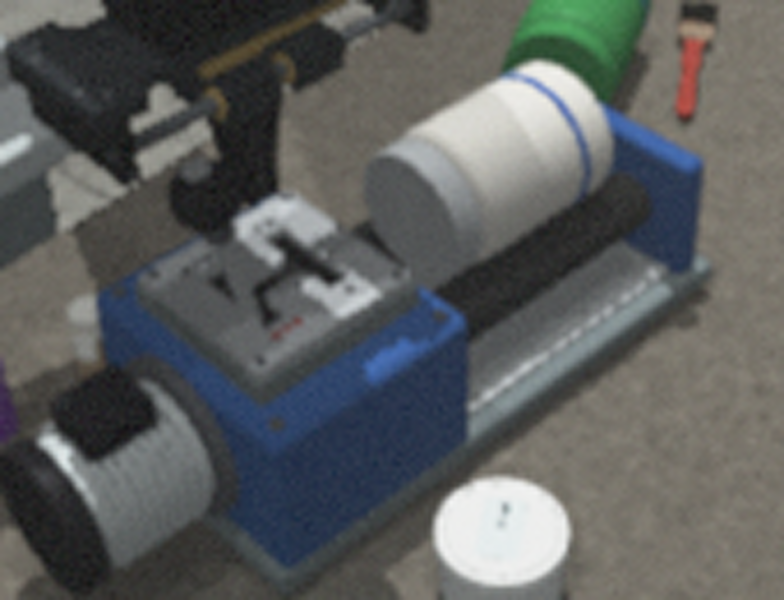

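The knob at (198,195) leans over the right-hand track with the finger behind it, and there is no contact with the jar. I'll keep on in 1 mm steps until the stop shows in the force.

Request:
move_arm(
  series="0 -1 0 0 0 0; 0 -2 0 0 0 0; 0 -2 0 0 0 0",
)

```text
time: 10.78
position: [0.5013, -0.0225, 0.2175]
tool_rot: [0.056, 0.998, 0.0, -0.0]
ft_force: [0.6, 4.3, -2.3]
grip_width: 0.0005
grip_force: 1.8
```

Request:
move_arm(
  series="0 -1 0 0 0 0; 0 -2 0 0 0 0; 0 -2 0 0 0 0",
)

```text
time: 11.03
position: [0.501, -0.0243, 0.2173]
tool_rot: [0.056, 0.998, 0.0, -0.0]
ft_force: [0.4, 4.5, -4.5]
grip_width: 0.0006
grip_force: 2.6
```

Request:
move_arm(
  series="0 -1 0 0 0 0; 0 -2 0 0 0 0; 0 -2 0 0 0 0",
)

```text
time: 11.28
position: [0.5007, -0.0258, 0.2171]
tool_rot: [0.056, 0.998, 0.001, -0.0]
ft_force: [0.8, 5.4, -5.9]
grip_width: 0.0004
grip_force: 3.2
```

```bash
python3 - <<'E'
from h import *
st();knob();c=robot.camera('wrist')
for d in robot.tip_of(c,'knob')[:2]: print('wrist',mill(d['xyz']).round(1),d['p'])
st()
E
```

```text
t 11.28 mill mm [  0.9 -15.7 217.1] yawerr deg -0.03 F [ 0.8  5.4 -5.9] w 0.0003548431393730849
side [  4.9 -39.4 206.1] 0.54
t 11.58 mill mm [  0.9 -15.6 217.2] yawerr deg -0.01 F [ 1.5  7.1 -4.1] w 0.0009134248686893146
```

The force is rising and the knob is at about y = −38, so the stick is across at the stop. Now I go round behind it.

Request:
move_arm(
  series="0 12 0 0 0 0; 0 16 0 0 0 0; 25 16 0 0 0 0; 50 16 0 0 0 0; 50 0 0 0 0 0; 50 -20 0 0 0 0; 50 -20 0 0 0 0; 50 -20 0 0 0 0",
)

```text
time: 12.25
position: [0.4498, -0.0419, 0.2182]
tool_rot: [0.056, 0.998, -0.001, 0.001]
ft_force: [0.4, 0.7, 1.1]
grip_width: 0.0006
grip_force: 0.0
```

```bash
python3 - <<'E'
from h import *
st();c=robot.camera('wrist');save(c,'w5.png')
for d in robot.tip_of(c,'knob')[:2]: print('wrist',mill(d['xyz']).round(1),d['p'])
c=knob();st()
a=c['img'][160:260,220:360];s=robot.camera('side')['img'][150:250,160:300]
cv2.imwrite('pics/c5.png',cv2.resize(np.hstack([a,s]),(800,286),interpolation=cv2.INTER_CUBIC)[:,:,::-1])
E
```

```text
t 12.25 mill mm [-47.8 -37.4 218.2] yawerr deg -0.05 F [0.4 0.7 1.1] w 0.0006218015031720088
wrist [  3.4 -38.5 205.8] 0.42
side [  5.6 -37.4 206.9] 0.61
t 12.55 mill mm [-48.7 -36.  217.5] yawerr deg 0.07 F [-0.1  1.1 -0.3] w 0.0002749290169396082
```

View pics/c5.png

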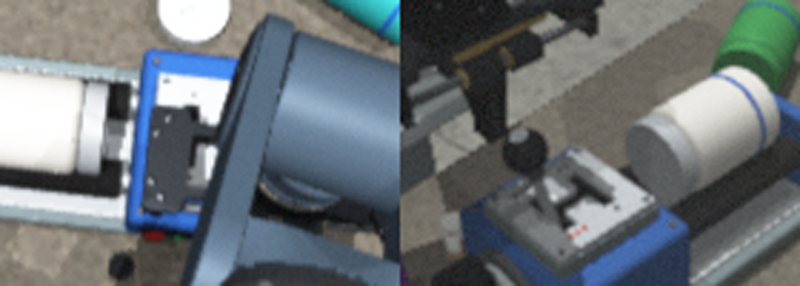

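Right half (side crop): the stick leans right with the knob at (525,150), in the right-hand track, and the fingers are behind it. Left half (top crop): the arm hides the knob. I'll push forward.

Request:
move_arm(
  series="-10 0 3 0 0 0; -18 0 4 0 0 0; -24 0 4 0 0 0; -30 0 4 0 0 0; -36 0 4 0 0 0; -42 0 4 0 0 0; -47 0 4 0 0 0; -50 0 4 0 0 0",
)

```text
time: 13.27
position: [0.4991, -0.0464, 0.2132]
tool_rot: [0.056, 0.998, 0.0, -0.0]
ft_force: [-2.6, 0.1, -0.5]
grip_width: 0.0003
grip_force: 1.5
```

```bash
python3 - <<'E'
from h import *
st();knob();st()
E
```

```text
t 13.27 mill mm [  1.6 -36.3 213.2] yawerr deg 0.01 F [-2.6  0.1 -0.5] w 0.00025521578498974317
side [ 33.2 -36.4 209. ] 0.69
t 13.47 mill mm [  1.3 -36.3 213.3] yawerr deg 0.01 F [-1.3  0.1 -1.3] w 0.0003058520640090335
```

Steps to the stop.

Request:
move_arm(
  series="-1 0 0 0 0 0; -2 0 0 0 0 0; -3 0 0 0 0 0; -4 0 0 0 0 0; -4 0 0 0 0 0",
)

```text
time: 13.88
position: [0.5026, -0.0468, 0.2134]
tool_rot: [0.056, 0.998, 0.0, -0.0]
ft_force: [-2.2, 0.6, -1.6]
grip_width: 0.0005
grip_force: 1.3
```

Request:
move_arm(
  series="-1 0 0 0 0 0; -2 0 0 0 0 0; -2 0 0 0 0 0",
)

```text
time: 14.13
position: [0.5049, -0.0472, 0.2135]
tool_rot: [0.056, 0.998, -0.0, 0.0]
ft_force: [-2.8, 1.1, -2.3]
grip_width: 0.0001
grip_force: 1.4
```

Request:
move_arm(
  series="-1 0 0 0 0 0; -2 0 0 0 0 0; -2 0 0 0 0 0",
)

```text
time: 14.38
position: [0.5065, -0.0473, 0.2134]
tool_rot: [0.056, 0.998, 0.0, -0.0]
ft_force: [-3.7, 0.3, -2.9]
grip_width: 0.0005
grip_force: 1.7
```

Request:
move_arm(
  series="-1 0 0 0 0 0; -2 0 0 0 0 0; -2 0 0 0 0 0",
)

```text
time: 14.63
position: [0.5081, -0.0474, 0.2133]
tool_rot: [0.056, 0.998, 0.0, -0.001]
ft_force: [-5.1, 1.1, -3.4]
grip_width: 0.0007
grip_force: 2.3
```

```bash
python3 - <<'E'
from h import *
st();knob();st()
E
```

```text
t 14.63 mill mm [ 10.7 -36.3 213.3] yawerr deg 0.02 F [-5.1  1.1 -3.4] w 0.0007084214274849672
side [ 40.7 -36.7 203.2] 0.68
t 14.83 mill mm [ 10.7 -36.3 213.3] yawerr deg 0.02 F [-5.3  1.1 -3.1] w 0.00047739328176693845
```

Request:
move_arm(
  series="-1 0 0 0 0 0; -2 0 0 0 0 0; -3 0 0 0 0 0; -3 0 0 0 0 0",
)

```text
time: 15.17
position: [0.5103, -0.0476, 0.213]
tool_rot: [0.056, 0.998, 0.0, -0.002]
ft_force: [-6.4, 0.3, -2.0]
grip_width: 0.0005
grip_force: 3.1
```

Request:
move_arm(
  series="-1 0 0 0 0 0; -2 0 0 0 0 0; -3 0 0 0 0 0; -3 0 0 0 0 0",
)

```text
time: 15.5
position: [0.5123, -0.0477, 0.2127]
tool_rot: [0.056, 0.998, 0.001, -0.003]
ft_force: [-7.8, 1.4, -2.7]
grip_width: 0.0004
grip_force: 3.8
```

The force is climbing steadily above friction, so the stick is at the stop. I'll withdraw backwards, then up, and check.

Request:
move_arm(
  series="15 0 0 0 0 0; 35 0 0 0 0 0; 45 0 -20 0 0 0; 45 20 -55 0 0 0; 45 55 -70 0 0 0; 45 90 -70 0 0 0; 45 130 -70 0 0 0; 45 170 -70 0 0 0",
)

```text
time: 16.17
position: [0.4928, 0.1273, 0.2863]
tool_rot: [0.057, 0.998, 0.001, 0.006]
ft_force: [0.7, -0.6, -1.3]
grip_width: 0.0003
grip_force: 0.0
```

Request:
move_arm(
  series="0 40 0 0 0 0; 0 80 0 0 0 0; 0 120 0 0 0 0; 0 160 0 0 0 0; 0 200 0 0 0 0; 0 200 0 0 0 0",
)

```text
time: 16.67
position: [0.5146, 0.3327, 0.2855]
tool_rot: [0.053, 0.999, 0.005, 0.005]
ft_force: [0.7, -0.4, -0.2]
grip_width: 0.0003
grip_force: 0.0
```

```bash
python3 - <<'E'
from h import *
st();c=knob()
for d in robot.tip_of(c,'knob')[:3]: print(mill(d['xyz']).round(1),d['p'])
a=c['img'][160:280,220:360];s=robot.camera('side')['img'][150:270,160:300]
cv2.imwrite('pics/c6.png',cv2.resize(np.hstack([a,s]),(800,343),interpolation=cv2.INTER_CUBIC)[:,:,::-1])
print(px(c,[0,0,0]))
for k in ('third',):
    import math
    cc,sn=math.cos(YAW),math.sin(YAW)
    p=np.r_[G+[cc*.035+sn*.036, sn*.035-cc*.036],.203]; print((px(c,p)-[220,160])*800/280)
E
```

```text
t 16.67 mill mm [-25.3 342.2 285.5] yawerr deg 0.34 F [ 0.7 -0.4 -0.2] w 0.00033778460270329996
side [ 39.6 -38.1 203.6] 0.51
top [ 35.1 -37.7 201. ] 0.72
[ 35.1 -37.7 201. ] 0.72
[288.79269636 414.93621354]
[270.38344404  84.0644867 ]
```

View pics/c6.png

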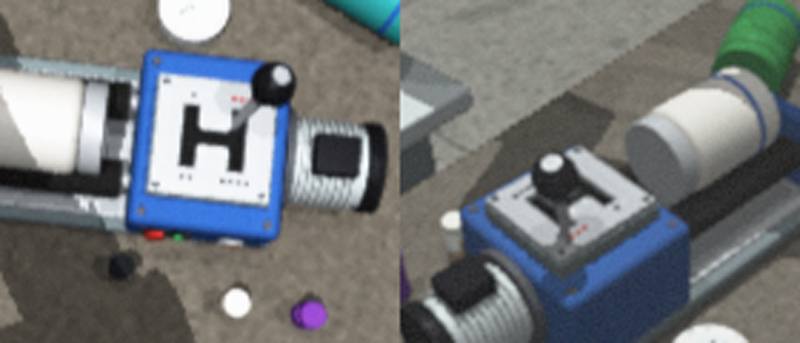

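The knob is at crop px (272,85), against a predicted (270,84) for third. The stick leans over the red dots, and the jar, tin and vials look undisturbed. Handing in.

```bash
python3 -c "
from rig import robot
print(robot.hand_in())"
```

```text
the job is handed in; nothing more can be done
None
```

I pushed the gearstick across neutral and forward into third, and handed the job in. The last pictures put the knob within about 3 mm of the third position and show the jar, tin and vials in place, but the hand-in gave no verdict.

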